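# Lock the knurled collar on the leak-test stand and hold it home

## Robot

A 6-joint arm with a two-finger parallel gripper is mounted at the origin on the work surface. World frame = base frame: x ahead of the robot, y to its left, z up, the work surface at z = 0. Lengths are in m, angles in rad, forces in N, time in s.
With the tool pointing down it reaches from about 0.35 to 0.775 m from the base axis. Payload 7.3 kg.
Tool frame: the origin (TCP) lies midway between the tips of the shut fingers; the grasp point (between the pads) lies 19 mm behind it; z points along the fingers, y is the direction in which the jaws open and shut (so a half turn about z gives the same grasp; the last joint's range is limited). The gripper opens to 92 mm and grips with 3 to 60 N. Pads are 19 mm wide; open, the fingers measure 130 mm over their backs; the gripper's body (75 mm by 190 mm) begins 47 mm behind the grasp point.
Start: joints at [-1.354, 0.342, 1.524, -0, 1.275, -0.146], TCP at [0.186, -0.491, 0.227] pointing down, gripper open.
Joint ranges: [-2.53, 2.53], [-0.77, 2.02], [0.04, 2.7], [-1, 4.14], [0.28, 2.66], [-3.11, 3.11]. Speed limits (rad/s): [2.57, 2.57, 3.14, 3.14, 3.14, 3.14].

## Interface

Orientations are given as [roll, pitch, yaw] about the fixed x, y, z axes, in that order (R = Rz(yaw) Ry(pitch) Rx(roll)).
In Python, from cell import status, eyes, job gives the robot as it stands.
- The arm moves only by the tool jog_arm, never from a script. Its argument "series" is a list of rows, each a list of 3 entries, a list of its own where there are three numbers: the gripper command: -1 is shut, 1 is fully open, values between are in proportion, then the shift along the tool's x, y, z in m, then the turn, a rotation vector about the tool's x, y, z in rad. In form: [[grip, [x, y, z], [ax, ay, az]], ...]. A call has 1 to 12 rows; each row is the pose to reach, as a shift and turn from the pose commanded when the call began, along the tool's axes at that moment; what a row does not reach only later rows make up. A row lasts 1/12 s, in which the tool goes at most 41.7 mm and 7.16 degrees, less where a joint would pass 70% of its speed; a pose out of reach is approached as far as the arm can. A call with a gripper value outside its range is refused whole. The fingers move at their own pace and stop on an object; "squeeze" is the grip in N (left out, the last holds). Time passes only in rows, so rows that repeat a pose let the fingers close. It gives the time, the measured TCP pose, the force and the opening at its end, in the units of the state.
- status.observe(): the state, without advancing time (a new reading comes with each control period).
- eyes.read_camera(name): name is "side" or "top"; returns a dict with "img" (480x640x3 uint8, red, green, blue), "range_z" (480x640 float32, m along the optical axis (not along the pixel's ray), 0 where there is no reading), "camera_matrix" (3x3 intrinsics, pixels), "T" (4x4, takes a point from camera to world coordinates). Camera axes: x right, y down, z forward; pixel columns grow to the right and rows downward; lengths in m; the calibration is good to about 2 mm. A picture is of the moment at which its call begins.
- job.hand_in(): hands the job in, once; it reports no verdict.
The state is a dict: "time": time; "qpos": joint angles; "qvel": joint speeds; "joint_efforts": joint torques, N m; "tool_pos": TCP position; "tool_rot": TCP orientation; "contact_force": force on the tool from outside, world axes, zero at the start; "torque": the same for the moment, N m; "opening": finger opening in m.
Only numpy, scipy, OpenCV 4.12 (cv2) and the standard library are available. Lean on these libraries where they do the work, as an engineer would, in place of code of your own. Each camera call takes 0.05 s, during which the arm holds its last target.

## Task

Put the knurled collar over the post of the leak-test stand, the same way up as it stands, and turn it until its hidden keyways drop over the cross pin. Then push it fully home against the sprung plate and keep hold of it there: finish while still gripping it and holding it down. Leave the other loose things where they are.

Things in the scene. Friction and masses are not known exactly. Their poses are not given: they have to be found in the camera images.
- collar: Knurled aluminium collar: a ring with fine upright ribs round its outside, 52 mm outside (54 over the ribs), 40 mm high, bore 36 mm right through, 0.13 to 0.25 kg. Stands loose on the table, right way up. Origin: centre of its underside, z up along the bore. Grip its outer wall, best 22 to 34 mm above the underside. Its angle about z tells nothing useful: see keyways.
- keyways (a point): Centre of the collar's bore at its underside (same as its origin). In the lower 18 mm of the bore are two hidden keyways, opposite each other at an untold angle, each about 13 mm wide and 18 mm deep, open to the underside and the bore, closed outside by a thin skin. Once over the pin the collar can turn about 8 degrees each way; held hard to one side it may bind, and small turns free it.
- stand: Leak-test stand, fixed: grey base block 150 x 120 x 20 mm with an upright steel post on its centre, 33 mm in diameter, top at 115 mm, the upper 12 mm tapering to 20 mm. Origin: centre of the base's underside on the table, on the post's axis, z up. A round sprung plate, 52 mm across, surrounds the post below the cross pin.
- pin_level (a point): On the post's axis, 62 mm above the table: level of the top of the cross pin, 6 mm thick, sticking out 6.5 mm from the post on two opposite sides. The pin's direction varies and is not reported (this frame does not tell it). A collar not lined up rests here. Lined up within about 7 degrees (once in every half turn) it goes down 10 mm onto the sprung plate (underside at 52 mm). Fully home: 46 mm.
- post_top (a point): The centre of the post's flat top, 115 mm above the table.
- collar_top (a point): The centre of the collar's top end, 40 mm above its underside.
- press_plate (a joint): How far the sprung plate is pushed down, in m: 0 with nothing or only the collar's weight on it, 0.006 at its stop. It takes about 4 N to start it and 8.5 N to hold it at the stop; let go, it springs back up.
- plain_ring: Not part of the job, leave it where it is: smooth aluminium ring, outside 58 mm, height 24 mm, no knurling. Origin: centre of its underside.
- plain_sleeve: Not part of the job, leave it where it is: smooth aluminium tube, outside 42 mm, height 60 mm. Origin: centre of its underside.
- cut_bottle: Not part of the job, leave it where it is: clear open cup cut from a bottle, 84 mm across, 110 mm high. Origin: centre of its underside.
- glue: Not part of the job, leave it where it is: white bottle, 52 mm across, 110 mm high. Origin: centre of its underside.
- driver: Not part of the job, leave it where it is: screwdriver lying flat. Origin: centre of its underside (for the screwdriver, on its long axis x).
- tape: Not part of the job, leave it where it is: cardboard ring lying flat, 96 mm across, 25 mm high. Origin: centre of its underside.
- jar: Not part of the job, leave it where it is: glass jar, 70 mm across, 90 mm high. Origin: centre of its underside.
Things that resemble listed ones, but are neither listed nor needed, are in the scene too. What is shaped like the collar but red is not meant.

How it is judged:
At the end, for the whole second after the job is handed in: The collar is on the post, upright (within 0.1 rad, 5 mm), keyways over the pin, its underside no more than 48.5 mm above the table, the sprung plate pushed down more than 4 mm of its 6 mm, and the fingers still hold the collar (more than 2 N) with it at rest, through the last second (z of collar in the frame of stand between 0.04 and 0.0485 m and value of joint press_plate above 0.004 m and horizontal distance between collar and stand below 0.005 m and horizontal distance between collar_top and stand below 0.006 m and angle between collar's own z axis and vertical below 0.1 rad and contact force between the fingers and collar above 2 N and linear speed of collar below 0.01 m/s); the arm keeps its last pose, push and grip.
It fails at once if another loose thing was moved by more than 30 mm (distance of any of plain_ring, plain_sleeve, cut_bottle, glue, driver, tape, jar from where it was at the start of the episode above 0.03 m).
It also fails if it takes over 61 s, if anything falls off the work surface, if the arm or the gripper's body presses on something with over 40 N, if the wrist force passes 120 N, or if a joint passes its speed limit or range.

## Working session

There is one attempt and no reset: what is moved stays moved. The work goes in short steps, Python scripts to look and compute and a tool call to move; the robot and the scene stay as the last step left them, time stands still between calls to the robot, and variables do not carry over. Pictures are saved under pics/ and viewed, and the job is handed in when it is done.

Besides the shell and the picture viewer there is one more tool, called after "Emit:" as a command line: name --argument value ..., lists and objects as JSON in quotes. jog_arm: Moves the arm, as the interface text tells. Its arguments: {"type":"object","properties":{"series":{"type":"array","items":{"type":"array"}},"squeeze":{"type":"number"}},"required":["series"]}

```bash
mkdir -p pics; ls; python3 - <<'E'
from cell import status, eyes, job
import cv2,pickle
print(status.observe())
for n in ("side","top"):
    r=eyes.read_camera(n); pickle.dump(r,open(f"{n}0.pkl","wb"))
    cv2.imwrite(f"pics/{n}0.png",r["img"][:,:,::-1]); print(r["camera_matrix"],r["T"])
E
```

```text
pics
{'time': 0.0, 'qpos': array([-1.35398912e+00,  3.42689773e-01,  1.52502648e+00, -1.25631520e-05,
        1.27536668e+00, -1.45986302e-01]), 'qvel': array([ 0.00029224,  0.00167849,  0.00050674, -0.00042399,  0.00015883,
        0.00071792]), 'joint_efforts': array([ 1.84697296e-04, -4.31239700e+01, -2.44219244e+01,  7.15863146e-02,
        5.58734138e-02, -1.38869527e-04]), 'tool_pos': array([ 0.18625221, -0.49042079,  0.22605875]), 'tool_rot': array([-3.14011648e+00, -2.04902790e-04,  3.62797028e-01]), 'contact_force': array([-0.0934579 , -0.65152502,  0.66070178]), 'torque': array([ 0.01768501, -0.04051725,  0.02035974]), 'opening': 0.09177764614178971}
[[550.28450298   0.         322.06391372]
 [  0.         550.28450298 247.83702439]
 [  0.           0.           1.        ]] [[-0.8383396  -0.35388107  0.41467445  0.11507668]
 [-0.54505847  0.53030411 -0.64937571  0.73873705]
 [ 0.00989821 -0.7704192  -0.63746081  0.79621491]
 [ 0.          0.          0.          1.        ]]
[[485.5620537    0.         324.20653287]
 [  0.         485.5620537  238.32100136]
 [  0.           0.           1.        ]] [[-0.02950864 -0.99685922  0.073491    0.45363845]
 [-0.9994592   0.03049296  0.0123077   0.02004728]
 [-0.01451    -0.07308807 -0.99721993  1.19513382]
 [ 0.          0.          0.          1.        ]]
```

View pics/side0.png

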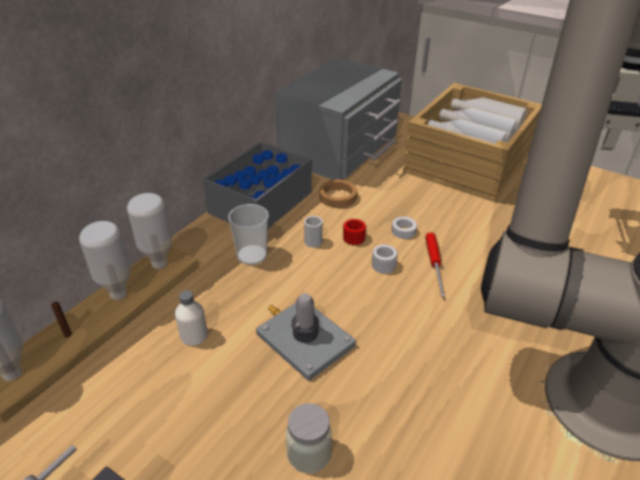

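View pics/top0.png

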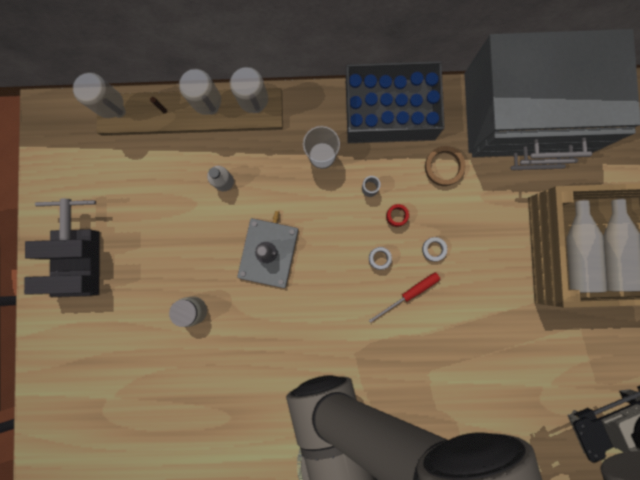

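Candidates (top view): grey ring at (381,258), lower and wider grey ring at (434,249), tall narrow sleeve at (371,186) and a red one at (397,215). The one at (381,258) fits the collar by height and colour. I'll confirm with a crop and measure.

```bash
cat > h.py <<'E'
import numpy as np,cv2
def ray(r,u,v,z):
    K=r["camera_matrix"];T=r["T"]
    d=T[:3,:3]@np.linalg.solve(K,[u,v,1.0]);o=T[:3,3]
    return o+d*(z-o[2])/d[2]
def cloud(r):
    K=r["camera_matrix"];T=r["T"];Z=r["range_z"].astype(float)
    v,u=np.mgrid[:480,:640]
    P=np.stack([(u-K[0,2])/K[0,0]*Z,(v-K[1,2])/K[1,1]*Z,Z],-1)@T[:3,:3].T+T[:3,3]
    P[Z==0]=np.nan
    return P
def circ(xy):
    A=np.c_[2*xy,np.ones(len(xy))];s=np.linalg.lstsq(A,(xy**2).sum(1),rcond=None)[0]
    return s[:2],np.sqrt(s[2]+s[0]**2+s[1]**2)
E
python3 - <<'E'
import pickle,cv2,numpy as np
from h import *
S=pickle.load(open("side0.pkl","rb"));T=pickle.load(open("top0.pkl","rb"))
a=cv2.resize(S["img"][205:285,290:450],None,fx=5,fy=3.7,interpolation=cv2.INTER_CUBIC)
b=cv2.resize(T["img"][160:290,340:470],(400,300),interpolation=cv2.INTER_CUBIC)
c=cv2.resize(T["img"][205:295,230:310],(400,300),interpolation=cv2.INTER_CUBIC)
cv2.imwrite("pics/crop.png",np.vstack([a,np.hstack([b,c])])[:,:,::-1])
for n,r,boxes in (("top",T,dict(col=(365,243,397,274),ring=(418,234,450,265),sleeve=(358,172,385,200),post=(235,215,302,292))),("side",S,dict(col=(368,242,402,276),ring=(388,214,420,240),post=(285,288,325,345)))):
    P=cloud(r)
    for k,(x0,y0,x1,y1) in boxes.items():
        p=P[y0:y1,x0:x1].reshape(-1,3);p=p[~np.isnan(p[:,0])]
        print(n,k,"zmax",np.percentile(p[:,2],[50,90,95,98,100]).round(4))
        zt=np.percentile(p[:,2],99.5) 
        q=p[p[:,2]>zt-0.006]; 
        if len(q)>5: print("   n",len(q),"circle",circ(q[:,:2]),"mean",q.mean(0).round(4))
E
```

```text
top col zmax [0.0015 0.0404 0.042  0.0431 0.0463]
   n 126 circle (array([ 0.4879164 , -0.09782442]), np.float64(0.022248750731998498)) mean [ 0.4873 -0.0987  0.0417]
top ring zmax [0.0017 0.0247 0.0261 0.0277 0.0304]
   n 186 circle (array([ 0.50631454, -0.23133464]), np.float64(0.024284384692931246)) mean [ 0.5062 -0.2305  0.0252]
top sleeve zmax [0.0013 0.0574 0.0605 0.062  0.0656]
   n 72 circle (array([ 0.66172418, -0.08117078]), np.float64(0.01883027731030392)) mean [ 0.6617 -0.0802  0.0606]
top post zmax [0.0184 0.0243 0.0532 0.1096 0.1208]
   n 97 circle (array([0.50986673, 0.17283386]), np.float64(0.00898747059954406)) mean [0.5098 0.1726 0.1148]
side col zmax [0.0067 0.039  0.0404 0.0413 0.0429]
   n 201 circle (array([ 0.48793724, -0.09554355]), np.float64(0.02236340253702087)) mean [ 0.4873 -0.0951  0.0393]
side ring zmax [0.0045 0.0243 0.0252 0.0261 0.0278]
   n 178 circle (array([ 0.50599341, -0.22942362]), np.float64(0.02431199721523422)) mean [ 0.5059 -0.2289  0.0241]
side post zmax [0.0213 0.1006 0.1103 0.1145 0.1179]
   n 114 circle (array([0.5085972 , 0.17541409]), np.float64(0.008561229416805576)) mean [0.5085 0.1758 0.1142]
```

View pics/crop.png

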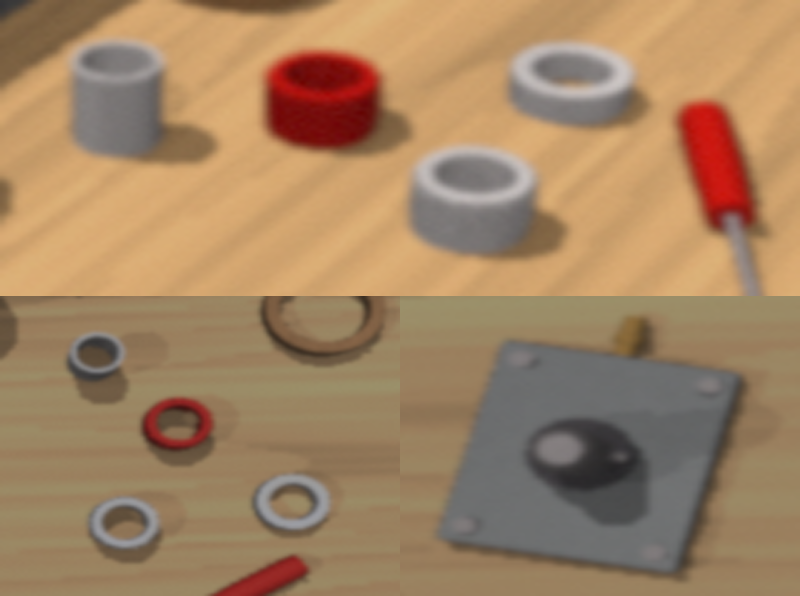

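The crop shows the collar as the bottom middle grey ring: 40 mm tall, ribbed and not red. The smooth ring beside it is 25 mm tall and the sleeve is 60 mm tall. One pin end is visible to the right of the post.

```bash
cat >> h.py <<'E'
from scipy.spatial.transform import Rotation as Ro
def totool(s,d): return Ro.from_euler('xyz',s['tool_rot']).as_matrix().T@np.array(d)
E
python3 - <<'E'
import pickle
from h import *
from cell import status
s=status.observe()
T=pickle.load(open("top0.pkl","rb"))
print(totool(s,np.array([0.4879,-0.0967,0.226])-s['tool_pos']))
for n,u,v,z in (("red",397,215,.04),("drvtip",372,320,.01),("drvend",438,277,.015),("jar",186,312,.09),("pin",274.4,253,.059)): print(n,ray(T,u,v,z).round(3))
E
```

```text
[ 0.42176755 -0.26109153  0.00054462]
red [ 0.589 -0.141  0.04 ]
drvtip [ 0.34  -0.075  0.01 ]
drvend [ 0.439 -0.237  0.015]
jar [0.377 0.352 0.09 ]
pin [0.506 0.152 0.059]
```

Emit:
jog_arm --series '[[1,[0.422,-0.261,0],[0,0,0]],[1,[0.422,-0.261,0],[0,0,0]],[1,[0.422,-0.261,0],[0,0,0]],[1,[0.422,-0.261,0],[0,0,0]],[1,[0.422,-0.261,0],[0,0,0]],[1,[0.422,-0.261,0],[0,0,0]],[1,[0.422,-0.261,0],[0,0,0]],[1,[0.422,-0.261,0],[0,0,0]],[1,[0.422,-0.261,0],[0,0,0]],[1,[0.422,-0.261,0],[0,0,0]],[1,[0.422,-0.261,0],[0,0,0]],[1,[0.422,-0.261,0],[0,0,0]]]' --squeeze 30

```text
time: 1.1
tool_pos: [0.4891, -0.0947, 0.2265]
tool_rot: [-3.141, 0.0, 0.363]
contact_force: [1.0, -0.4, -0.2]
opening: 0.092
```

Emit:
jog_arm --series '[[1,[0,0,0],[0,0,0]],[1,[0,0,0],[0,0,0]],[1,[0,0,0],[0,0,0]]]'

```text
time: 1.35
tool_pos: [0.4878, -0.097, 0.2263]
tool_rot: [-3.141, 0.001, 0.364]
contact_force: [-0.6, 0.2, -0.1]
opening: 0.0919
```

```bash
python3 - <<'E'
from h import *
from cell import status
s=status.observe();print(s)
print(totool(s,np.array([0.4879,-0.0967,0.011])-s['tool_pos']))
E
```

```text
{'time': 1.35, 'qpos': array([-3.50200235e-01,  2.92587723e-01,  1.59725839e+00, -5.51433031e-04,
        1.25285646e+00,  8.57101063e-01]), 'qvel': array([-0.03262295, -0.01191339,  0.00524084,  0.00210181, -0.0006926 ,
        0.00101394]), 'joint_efforts': array([ 1.18168831e+00, -4.01219845e+01, -2.44695228e+01,  1.65330162e-01,
       -4.89551376e-02,  2.36306177e-02]), 'tool_pos': array([ 0.48783041, -0.09702326,  0.22628575]), 'tool_rot': array([-3.14126186e+00,  1.18184147e-03,  3.63667899e-01]), 'contact_force': array([-0.5938642 ,  0.15774429, -0.14951461]), 'torque': array([ 0.00844717, -0.01815003,  0.01612437]), 'opening': 0.0919234467491436}
[ 4.34462357e-04 -2.06148732e-04  2.15285464e-01]
```

Emit:
jog_arm --series '[[1,[0,0,0.04],[0,0,0]],[1,[0,0,0.08],[0,0,0]],[1,[0,0,0.12],[0,0,0]],[1,[0,0,0.15],[0,0,0]],[1,[0,0,0.175],[0,0,0]],[1,[0,0,0.195],[0,0,0]],[1,[0,0,0.205],[0,0,0]],[1,[0,0,0.211],[0,0,0]],[1,[0,0,0.215],[0,0,0]],[1,[0,0,0.215],[0,0,0]],[1,[0,0,0.215],[0,0,0]]]'

```text
time: 2.27
tool_pos: [0.4888, -0.0976, 0.0126]
tool_rot: [3.14, -0.001, 0.362]
contact_force: [-0.5, -0.5, 0.5]
opening: 0.0916
```

Emit:
jog_arm --series '[[-1,[0,0,0],[0,0,0]],[-1,[0,0,0],[0,0,0]],[-1,[0,0,0],[0,0,0]],[-1,[0,0,0],[0,0,0]],[-1,[0,0,0],[0,0,0]],[-1,[0,0,0],[0,0,0]],[-1,[0,0,0],[0,0,0]],[-1,[0,0,0],[0,0,0]],[-1,[0,0,0],[0,0,0]],[-1,[0,0,0],[0,0,0]]]'

```text
time: 3.1
tool_pos: [0.4884, -0.0971, 0.0118]
tool_rot: [3.141, -0.0, 0.363]
contact_force: [1.3, -1.2, 1.3]
opening: 0.0518
```

Emit:
jog_arm --series '[[-1,[0,0,-0.02],[0,0,0]],[-1,[0,0,-0.05],[0,0,0]],[-1,[0,0,-0.09],[0,0,0]],[-1,[0,0,-0.12],[0,0,0]],[-1,[0,0,-0.145],[0,0,0]],[-1,[0,0,-0.16],[0,0,0]],[-1,[0,0,-0.16],[0,0,0]],[-1,[0,0,-0.16],[0,0,0]],[-1,[0,0,-0.16],[0,0,0]]]'

```text
time: 3.85
tool_pos: [0.4872, -0.0967, 0.1701]
tool_rot: [-3.14, 0.002, 0.363]
contact_force: [0.1, 0.5, -2.9]
opening: 0.0517
```

```bash
python3 - <<'E'
from h import *
from cell import status
s=status.observe();print(s['tool_pos'],s['tool_rot'],s['contact_force'],s['opening'])
print(totool(s,np.array([0.0213+.488,0.2709-.0968,s['tool_pos'][2]])-s['tool_pos']))
E
```

```text
[ 0.48723051 -0.09670319  0.17010007] [-3.13966574e+00  2.35361768e-03  3.62771171e-01] [ 0.05603577  0.46196829 -2.93322058] 0.051700670872982864
[ 1.16731779e-01 -2.45346866e-01  1.98020052e-04]
```

Emit:
jog_arm --series '[[-1,[0.014,-0.029,0],[0,0,0]],[-1,[0.03,-0.063,0],[0,0,0]],[-1,[0.046,-0.097,0],[0,0,0]],[-1,[0.062,-0.131,0],[0,0,0]],[-1,[0.078,-0.164,0],[0,0,0]],[-1,[0.092,-0.194,0],[0,0,0]],[-1,[0.104,-0.22,0],[0,0,0]],[-1,[0.112,-0.236,0],[0,0,0]],[-1,[0.1165,-0.2455,0],[0,0,0]],[-1,[0.1165,-0.2455,0],[0,0,0]],[-1,[0.1165,-0.2455,0],[0,0,0]],[-1,[0.1165,-0.2455,0],[0,0,0]]]'

```text
time: 4.85
tool_pos: [0.5097, 0.1726, 0.171]
tool_rot: [3.141, 0.002, 0.362]
contact_force: [-1.0, -0.4, -2.8]
opening: 0.0519
```

```bash
python3 - <<'E'
from h import *
from cell import status,eyes
import pickle
s=status.observe();print(s['tool_pos'],s['tool_rot'],s['contact_force'],s['opening'])
ims=[]
for n in ("side","top"):
    r=eyes.read_camera(n); pickle.dump(r,open(f"{n}1.pkl","wb"))
    c=r["img"][210:390,225:385] if n=="side" else r["img"][170:350,180:340]
    ims.append(cv2.resize(c,(400,450),interpolation=cv2.INTER_CUBIC))
cv2.imwrite("pics/above.png",np.hstack(ims)[:,:,::-1])
E
```

```text
[0.50974645 0.17257297 0.17095629] [3.14132804e+00 1.74486528e-03 3.61886387e-01] [-1.03337286 -0.42696673 -2.78245067] 0.051858091497961056
```

View pics/above.png

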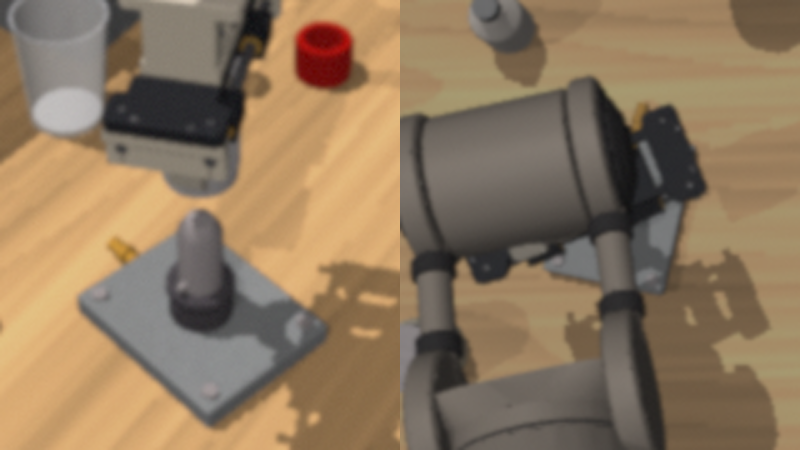

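```bash
python3 - <<'E'
from h import *
import pickle
r=pickle.load(open("side1.pkl","rb"));K=r["camera_matrix"];T=r["T"];Ti=np.linalg.inv(T)
def proj(p):
    c=Ti[:3,:3]@np.array(p).T+Ti[:3,3:];q=K@c;return (q[:2]/q[2]).T
P=cloud(r)
p=P[288:345,285:325].reshape(-1,3);p=p[(p[:,2]>.108)&(p[:,2]<.125)];print("post",circ(p[:,:2]),len(p))
t=np.linspace(0,2*np.pi,60)
im=r["img"][225:345,265:345].copy()
im=cv2.resize(im,None,fx=7,fy=5,interpolation=cv2.INTER_CUBIC)
for rad,z,c in ((.0265,.159,(255,0,0)),(.010,.115,(0,255,0))):
    q=proj(np.c_[.5086+rad*np.cos(t),.1754+rad*np.sin(t),0*t+z])
    q=((q-[265,225]+.5)*[7,5]).astype(int)
    cv2.polylines(im,[q],True,c,1)
cv2.imwrite("pics/ov.png",im[:,:,::-1])
# depth points on collar wall
p=P[255:290,285:325].reshape(-1,3);p=p[(p[:,2]>.158)&(p[:,2]<.172)&(abs(p[:,0]-.509)<.04)&(abs(p[:,1]-.175)<.04)]
print(len(p),circ(p[:,:2]),p[:,2].min())
E
```

```text
post (array([0.50863769, 0.17569406]), np.float64(0.009120902026269646)) 143
125 (array([0.5090283 , 0.17375866]), np.float64(0.025515334800235243)) 0.15848939696988695
```

View pics/ov.png

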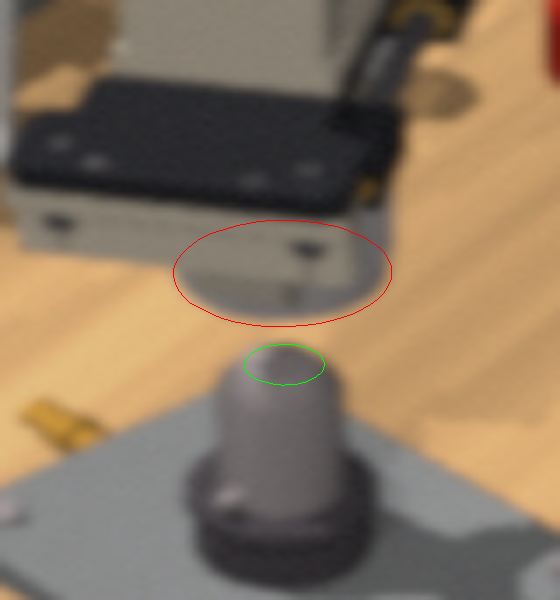

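Emit:
jog_arm --series '[[-1,[0.0004,-0.001,0.01],[0,0,0]],[-1,[0.0004,-0.001,0.022],[0,0,0]],[-1,[0.0004,-0.001,0.034],[0,0,0]],[-1,[0.0004,-0.001,0.042],[0,0,0]],[-1,[0.0004,-0.001,0.047],[0,0,0]],[-1,[0.0004,-0.001,0.052],[0,0,0]],[-1,[0.0004,-0.001,0.052],[0,0,0]],[-1,[0.0004,-0.001,0.052],[0,0,0]]]'

```text
time: 5.62
tool_pos: [0.5102, 0.1748, 0.1197]
tool_rot: [3.141, -0.0, 0.363]
contact_force: [-0.4, -0.6, -1.8]
opening: 0.0521
```

Emit:
jog_arm --series '[[-1,[0,0,0.002],[0,0,0]],[-1,[0,0,0.005],[0,0,0]],[-1,[0,0,0.007],[0,0,0]],[-1,[0,0,0.01],[0,0,0]],[-1,[0,0,0.01],[0,0,0]],[-1,[0,0,0.01],[0,0,0]]]'

```text
time: 6.12
tool_pos: [0.5103, 0.1744, 0.1094]
tool_rot: [3.141, 0.0, 0.363]
contact_force: [2.8, -4.6, -3.8]
opening: 0.0523
```

Emit:
jog_arm --series '[[-1,[0.0002,0.001,0],[0,0,0]],[-1,[0.0002,0.001,0],[0,0,0]],[-1,[0.0002,0.001,0],[0,0,0]],[-1,[0.0002,0.001,0],[0,0,0]]]'

```text
time: 6.45
tool_pos: [0.5104, 0.1742, 0.1097]
tool_rot: [-3.141, 0.0, 0.363]
contact_force: [-0.2, 0.4, -3.1]
opening: 0.0516
```

Emit:
jog_arm --series '[[-1,[0,0,0.005],[0,0,0]],[-1,[0,0,0.01],[0,0,0]],[-1,[0,0,0.015],[0,0,0]],[-1,[0,0,0.02],[0,0,0]],[-1,[0,0,0.02],[0,0,0]],[-1,[0,0,0.02],[0,0,0]]]'

```text
time: 6.95
tool_pos: [0.5103, 0.174, 0.0891]
tool_rot: [-3.141, 0.001, 0.363]
contact_force: [0.5, -0.3, -1.2]
opening: 0.0517
```

Emit:
jog_arm --series '[[-1,[0,0,0.005],[0,0,0]],[-1,[0,0,0.01],[0,0,0]],[-1,[0,0,0.014],[0,0,0]],[-1,[0,0,0.014],[0,0,0]],[-1,[0,0,0.014],[0,0,0]],[-1,[0,0,0.014],[0,0,0]]]'

```text
time: 7.45
tool_pos: [0.5107, 0.174, 0.0757]
tool_rot: [3.141, -0.0, 0.363]
contact_force: [-0.5, -0.2, -2.6]
opening: 0.052
```

Emit:
jog_arm --series '[[-1,[0,0,0.001],[0,0,0]],[-1,[0,0,0.002],[0,0,0]],[-1,[0,0,0.003],[0,0,0]],[-1,[0,0,0.003],[0,0,0]],[-1,[0,0,0.003],[0,0,0]]]'

```text
time: 7.87
tool_pos: [0.511, 0.1741, 0.0735]
tool_rot: [3.141, -0.001, 0.363]
contact_force: [-2.2, 0.0, 4.5]
opening: 0.0516
```

Emit:
jog_arm --series '[[-1,[0,0,0],[0,0,-0.06]],[-1,[0,0,0],[0,0,-0.12]],[-1,[0,0,0],[0,0,-0.18]],[-1,[0,0,0],[0,0,-0.24]],[-1,[0,0,0],[0,0,-0.24]]]'

```text
time: 8.28
tool_pos: [0.5104, 0.1739, 0.0724]
tool_rot: [-3.142, 0.0, 0.605]
contact_force: [0.6, -0.9, -2.1]
opening: 0.0517
```

Emit:
jog_arm --series '[[-1,[0,0,0],[0,0,-0.06]],[-1,[0,0,0],[0,0,-0.12]],[-1,[0,0,0],[0,0,-0.18]],[-1,[0,0,0],[0,0,-0.24]],[-1,[0,0,0],[0,0,-0.24]]]'

```text
time: 8.7
tool_pos: [0.5105, 0.1739, 0.0725]
tool_rot: [3.142, 0.0, 0.843]
contact_force: [0.4, -0.2, -3.3]
opening: 0.0521
```

```bash
python3 - <<'E'
from cell import status
s=status.observe();print(s['torque'],s['joint_efforts'],s['contact_force'])
E
```

```text
[-0.06779377 -0.11101873 -0.0028347 ] [  0.27798311 -49.12942886 -19.73073542   0.15750098   0.07220852
  -0.84983848] [ 0.43356897 -0.15261286 -3.308262  ]
```

Emit:
jog_arm --series '[[-1,[0,0,0.001],[0,0,0]],[-1,[0,0,0.002],[0,0,0]],[-1,[0,0,0.002],[0,0,0]],[-1,[0,0,0.002],[0,0,0]]]'

```text
time: 9.03
tool_pos: [0.5106, 0.1739, 0.0705]
tool_rot: [3.142, 0.0, 0.842]
contact_force: [-0.2, -1.2, -3.1]
opening: 0.0517
```

```bash
python3 - <<'E'
from cell import status
s=status.observe();print(s['torque'],s['joint_efforts'],s['contact_force'],s['tool_pos'])
E
```

```text
[-0.13085847 -0.06083202 -0.01642634] [ 4.58909925e-01 -4.92610681e+01 -1.97106457e+01  2.51078317e-01
  4.04568447e-02  1.97381788e-02] [-0.18643581 -1.17628718 -3.08606602] [0.51057226 0.1739368  0.07054483]
```

Emit:
jog_arm --series '[[-1,[0,0,0.001],[0,0,0]],[-1,[0,0,0.002],[0,0,0]],[-1,[0,0,0.003],[0,0,0]],[-1,[0,0,0.003],[0,0,0]],[-1,[0,0,0.003],[0,0,0]]]'

```text
time: 9.45
tool_pos: [0.5106, 0.174, 0.0676]
tool_rot: [3.142, 0.0, 0.843]
contact_force: [0.6, -1.7, -3.4]
opening: 0.052
```

```bash
python3 - <<'E'
from h import *
from cell import status,eyes
import pickle
s=status.observe();print(s['torque'],s['contact_force'],s['tool_pos'])
r=eyes.read_camera("side"); pickle.dump(r,open("side2.pkl","wb"))
cv2.imwrite("pics/on.png",cv2.resize(r["img"][250:380,240:370],(600,600),interpolation=cv2.INTER_CUBIC)[:,:,::-1])
E
```

```text
[-0.17002817 -0.10960457  0.02421744] [ 0.60223618 -1.67165026 -3.40876137] [0.510608   0.17397275 0.06758697]
```

View pics/on.png

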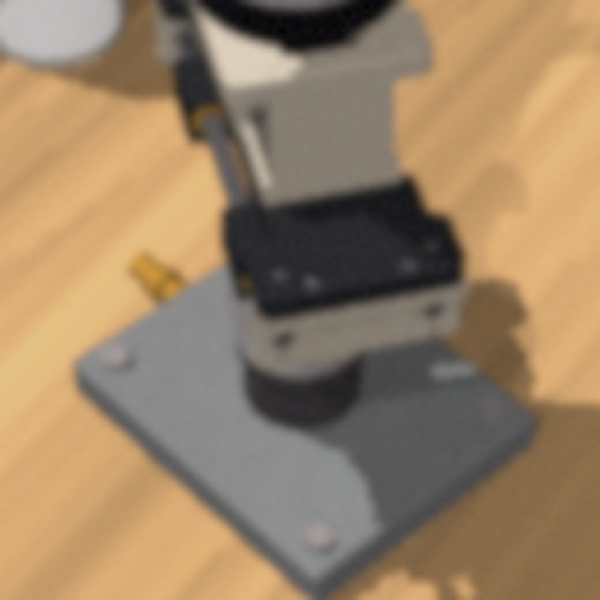

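Emit:
jog_arm --series '[[-1,[0,0,0.001],[0,0,0]],[-1,[0,0,0.002],[0,0,0]],[-1,[0,0,0.003],[0,0,0]],[-1,[0,0,0.004],[0,0,0]],[-1,[0,0,0.005],[0,0,0]],[-1,[0,0,0.006],[0,0,0]],[-1,[0,0,0.006],[0,0,0]],[-1,[0,0,0.006],[0,0,0]]]'

```text
time: 10.17
tool_pos: [0.5107, 0.174, 0.0619]
tool_rot: [3.141, -0.0, 0.843]
contact_force: [-0.9, -1.7, 2.1]
opening: 0.0517
```

Emit:
jog_arm --series '[[-1,[0,0,0.001],[0,0,0]],[-1,[0,0,0.002],[0,0,0]],[-1,[0,0,0.003],[0,0,0]],[-1,[0,0,0.003],[0,0,0]],[-1,[0,0,0.003],[0,0,0]]]'

```text
time: 10.58
tool_pos: [0.5107, 0.174, 0.0588]
tool_rot: [3.141, -0.0, 0.843]
contact_force: [-0.2, -1.6, 4.8]
opening: 0.0516
```

Emit:
jog_arm --series '[[-1,[0,0,0.001],[0,0,0]],[-1,[0,0,0.002],[0,0,0]],[-1,[0,0,0.003],[0,0,0]],[-1,[0,0,0.0035],[0,0,0]],[-1,[0,0,0.0035],[0,0,0]],[-1,[0,0,0.0035],[0,0,0]],[-1,[0,0,0.0035],[0,0,0]]]' --squeeze 45

```text
time: 11.17
tool_pos: [0.5109, 0.1741, 0.0575]
tool_rot: [3.14, -0.001, 0.843]
contact_force: [-6.3, -2.9, 23.4]
opening: 0.0515
```

```bash
python3 - <<'E'
from h import *
from cell import status,eyes
import pickle
s=status.observe();print(s['torque'],s['contact_force'],s['tool_pos'])
r=eyes.read_camera("side"); pickle.dump(r,open("side3.pkl","wb"))
cv2.imwrite("pics/home.png",cv2.resize(r["img"][250:380,240:370],(600,600),interpolation=cv2.INTER_CUBIC)[:,:,::-1])
E
```

```text
[-0.38673285  1.26418102 -0.04297419] [-6.34923792 -2.9498464  23.44206072] [0.51085459 0.17409049 0.05754326]
```

View pics/home.png

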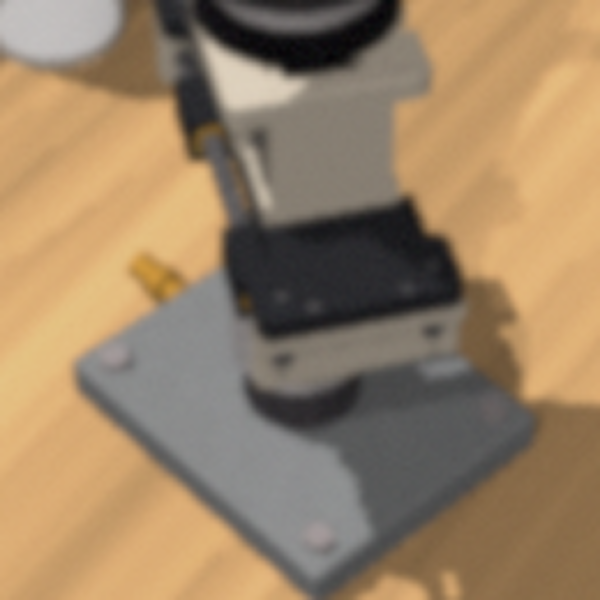

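Emit:
jog_arm --series '[[-1,[0,0,-0.0005],[0,0,0]],[-1,[0,0,-0.0005],[0,0,0]],[-1,[0,0,-0.0005],[0,0,0]],[-1,[0,0,-0.0005],[0,0,0]],[-1,[0,0,-0.0005],[0,0,0]],[-1,[0,0,-0.0005],[0,0,0]]]'

```text
time: 11.72
tool_pos: [0.5108, 0.1741, 0.0576]
tool_rot: [3.141, -0.001, 0.843]
contact_force: [-5.9, -2.5, 20.0]
opening: 0.0513
```

```bash
python3 - <<'E'
from cell import status
s=status.observe();print(s['torque'],s['contact_force'],s['tool_pos'],s['tool_rot'],s['qvel'],s['opening'])
E
```

```text
[-0.37915093  1.05648668 -0.00353545] [-5.9220479  -2.47132754 20.02353348] [0.51084511 0.17407348 0.05762347] [ 3.14059841e+00 -1.08663752e-03  8.42931075e-01] [-9.34155713e-04 -6.07284269e-04  4.91268615e-04  4.07491734e-05
  1.69430764e-03 -1.51122843e-03] 0.05125096512016431
```

Emit:
jog_arm --series '[[-1,[0,0,0.0005],[0,0,0.03]],[-1,[0,0,0.0005],[0,0,0.03]],[-1,[0,0,0.0005],[0,0,-0.03]],[-1,[0,0,0.0005],[0,0,-0.03]],[-1,[0,0,0],[0,0,0]],[-1,[0,0,0],[0,0,0]],[-1,[0,0,0],[0,0,0]],[-1,[0,0,0],[0,0,0]],[-1,[0,0,0],[0,0,0]]]'

```text
time: 12.47
tool_pos: [0.5114, 0.174, 0.0576]
tool_rot: [3.14, -0.002, 0.843]
contact_force: [-3.8, -2.4, 18.6]
opening: 0.0518
```

```bash
python3 - <<'E'
from h import *
from cell import status
import pickle
s=status.observe();print(s['torque'],s['contact_force'],s['tool_pos'],s['opening'])
# collar wall lower edge seen by side camera vs earlier
for n in ("side1","side2","side3"):
    r=pickle.load(open(n+".pkl","rb"));P=cloud(r)
    c=np.hypot(P[...,0]-.5088,P[...,1]-.1750)
    m=(c<.0275)&(c>.021)&(P[...,2]>.022)&(P[...,2]<.09)
    v=r["img"].max(-1)
    print(n,[(round(a,3),int(np.median(v[m&(P[...,2]>a)&(P[...,2]<=a+.003)])) if (m&(P[...,2]>a)&(P[...,2]<=a+.003)).sum()>2 else None) for a in np.arange(.024,.07,.003)])
E
```

```text
[-0.50844459  0.69813864  0.12529739] [-3.83280094 -2.41636738 18.62672995] [0.51141617 0.17400609 0.05760449] 0.05178231255541186
side1 [(np.float64(0.024), 52), (np.float64(0.027), 49), (np.float64(0.03), 47), (np.float64(0.033), 48), (np.float64(0.036), 46), (np.float64(0.039), None), (np.float64(0.042), 46), (np.float64(0.045), 48), (np.float64(0.048), 63), (np.float64(0.051), 73), (np.float64(0.054), 74), (np.float64(0.057), None), (np.float64(0.06), 115), (np.float64(0.063), None), (np.float64(0.066), None), (np.float64(0.069), None)]
side2 [(np.float64(0.024), 51), (np.float64(0.027), 49), (np.float64(0.03), 47), (np.float64(0.033), 47), (np.float64(0.036), 46), (np.float64(0.039), None), (np.float64(0.042), 46), (np.float64(0.045), 45), (np.float64(0.048), 63), (np.float64(0.051), 81), (np.float64(0.054), 107), (np.float64(0.057), 115), (np.float64(0.06), 128), (np.float64(0.063), None), (np.float64(0.066), None), (np.float64(0.069), None)]
side3 [(np.float64(0.024), 50), (np.float64(0.027), 47), (np.float64(0.03), 45), (np.float64(0.033), 49), (np.float64(0.036), 60), (np.float64(0.039), 66), (np.float64(0.042), 93), (np.float64(0.045), 120), (np.float64(0.048), 118), (np.float64(0.051), 118), (np.float64(0.054), None), (np.float64(0.057), None), (np.float64(0.06), None), (np.float64(0.063), None), (np.float64(0.066), None), (np.float64(0.069), 128)]
```

```bash
python3 -c "
from cell import job,status
print(job.hand_in()); s=status.observe(); print(s['time'],s['tool_pos'],s['contact_force'])"
```

```text
the job is handed in; nothing more can be done
None
the job is handed in; nothing more can be done
```

I put the knurled collar over the post and turned it about 28° in total. It dropped over the cross pin somewhere in the first 14°. I then pushed it down to a hard stop and handed the job in at about 12.5 s, still gripping it at 45 N.

**Home position:** the tool height puts the collar's underside at about 46 mm. The side camera shows the collar wall reaching down to about 45 mm. The force rose like the spring's and then stiffened at the stop. Neither easing the push by 0.5 mm nor small turns either way moved it.

**Push:** the upward reading at the end was about 19 N, so roughly 21 N is pressing on the plate.

**Not settled:**
- A sideways force of about 4 N remained, and the tool sat about 1 mm off the post axis as I had located it. Both seem harmless.
- The two cameras disagreed by about 2 mm on where the post is, and I corrected for that by touch on the way down.
- I never saw the keyways themselves; that the pin is in them rests on the drop and the final height.
- I did not take a fresh picture of the other loose things. I felt no unexpected contact, and my path kept clear of them.

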